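Square a spoilboard and a blank on the vacuum bed

TASK

Switch the vacuum off with the left toggle of the switch box, then push the loose spoilboard on the bed fully home and square into the corner of the two fences. Lay the narrow plywood blank flat on the spoilboard with one long edge along the far fence, square and tight in the same corner, and then switch the vacuum back on with the same toggle. Leave the right toggle and everything else on the table as they are.

Things in the scene. Friction and masses are not known exactly. Their poses are not given: they have to be found in the camera images.
- bed: Fixed aluminium vacuum bed with dark suction holes, 250 (its x) x 270 (its y) mm, work face 30 mm above the table. Origin: centre of its underside, on the table; x points away from the robot, y to the left, z up (turned a little). Two steel fences stand on it along the far and left sides; the near and right sides are open.
- fence_corner (a point): Far left corner of the bed face where the two fences' inner faces meet: at x = 105, y = 115, z = 30 mm in the bed's frame, axes as the bed's. From here the far fence runs towards -y, the left fence towards -x (the robot). Both are 15 mm thick and 30 mm high (tops 60 mm above the table).
- spoilboard_center (a point): Centre of the spoilboard: brown MDF board, 140 (its x) x 180 (its y) x 12 mm, about 0.25 kg, slides easily, askew on the bed, by up to 0.2 rad, clear of both fences. Its axes are its edges, z up. Home (two edges against the fences): this point at x = 35, y = 25, z = 36 mm in the bed's frame, axes parallel to the bed's.
- blank_center (a point): Centre of the blank: plywood strip 60 (its x) x 160 (its y) x 12 mm, about 0.09 kg, flat on the table right of the bed (before the switch box) or left of it. Axes are its edges, z up. Grip from above across the 60 mm. Home (on the spoilboard, long edge at the far fence, end at the left fence): x = 75, y = 35, z = 48 mm in the bed's frame, parallel to it; either end or face will do.
- switchbox: Fixed grey box right of the bed, 100 (its x) x 130 (its y) x 60 mm high. Origin: centre of its underside; x points away from the robot, y to the left, z up (turned a little). On top two identical steel bat toggles, 68 mm apart, tilt along the box's x; the left one (y = +34 mm) is the vacuum switch, the right one (y = -34 mm) works a lamp and must be left alone.
- vacuum_toggle_pivot (a point): Pivot of the vacuum toggle, on the box's top face (60 mm above the table), axes as the switch box's. The bat rises 66 mm from here and is 10 mm thick at the root, 18 mm near the tip.
- vacuum_toggle_tip (a point): Tip of the vacuum toggle's bat, on its axis 64 mm from the pivot.
- vacuum_toggle (a joint): Lean of the vacuum toggle, rad: +0.45 leans away from the robot = vacuum ON (as at the start), 0 upright, -0.45 leans towards the robot = OFF. Over-centre by its own weight: about 0.6 N at the tip lifts it off its stop, and past upright it falls over to the other side by itself.
- lamp_toggle (a joint): Lean of the right-hand (lamp) toggle, rad, same make: at -0.45 (towards the robot) at the start and to stay there.
- offcut: Bystander: loose square-ish piece of corrugated brown board, 100 x 110 x 12 mm, lying flat; it may have swapped places with the blank. Origin: centre of its underside.
- ruler: Bystander: steel ruler lying flat behind the bed, 220 x 30 x 4 mm. Origin: centre of its underside.
- cutter: Bystander: black utility knife lying flat on the right, 145 mm long, 16 mm high. Origin: centre of its underside.
- glue: Bystander: white glue bottle, 48 mm across, 130 mm high, standing behind the gap between bed and switch box. Origin: centre of its underside.
- pencil_cup: Bystander: grey cup with pencils, 72 mm across, pencils to 155 mm high, standing behind the far left of the bed. Origin: centre of its underside.
- jar: Bystander: glass jar, 64 mm across, 85 mm high, standing far left. Origin: centre of its underside.
Not all that is in view belongs to the job. Of the things like the part that bears spoilboard_center, leave any that is yellow; of the rest the smaller one is meant.

How it is judged:
By the outcome, as a careful person would: the job done as asked, in the order asked, and still so for the second after the job is handed in, with the robot touching nothing.
It also fails if it takes over 72 s, if anything falls off the work surface, if the arm or the gripper's body presses on something with over 40 N, if the wrist force passes 120 N, or if a joint passes its speed limit or range.

ROBOT

A 7-joint arm with a two-finger parallel gripper is mounted at the origin on the work surface. World frame = base frame: x ahead of the robot, y to its left, z up, the work surface at z = 0. Lengths are in m, angles in degrees, forces in N, time in s.
With the tool pointing down it reaches from about 0.425 to 0.95 m from the base axis. Payload 4.7 kg.
Tool frame: the origin (TCP) lies at the centre of the arm's flange, where the gripper is bolted on; the fingertips stand 173 mm ahead of it and the grasp point (between the pads) lies 155 mm ahead of it; z points along the fingers, y is the line along which they close (so a half turn about z gives the same grasp; the last joint's range is limited). The gripper opens to 85 mm and grips with 20 to 120 N. Pads are 22 mm wide; open, the fingers measure 114 mm over their backs; the gripper's body (76 mm by 85 mm) begins 54 mm behind the grasp point. The pads swing forward as they close: fully open they stand 13 mm farther back than shut.
Start: joints at [-67.603, 26.849, -2.785, 87.806, 1.381, 65.374, -4.715], TCP at [0.275, 0.616, 0.405] pointing down, gripper open.
Joint ranges: [-148.3, 148.3], [-19.14, 114.17], [-79.39, 73.82], [5.75, 140.21], [-59.74, 239.74], [12.07, 113.84], [-152.46, 152.46]. Speed limits (degrees/s): [147.25, 147.25, 180, 180, 180, 180, 180].

INTERFACE

Orientations are given as a 3x3 rotation matrix whose columns are the frame's x, y, z axes.
In Python, from workcell import monitor, get_image, camera_model, env, models gives the robot as it stands.
- The arm moves only by the shell command python3 -m handwheel 'ROWS' [FORCE]. ROWS is JSON, a list of rows, each a list of 7 numbers: the shift along the tool's x, y, z in m, then the turn, a rotation vector about the tool's x, y, z in rad, then the opening, from 0 (shut) to 1 (fully open). A call has 1 to 12 rows; each row shifts and turns the commanded pose from where the row before left it, along the tool's axes as they then stand; what a row does not reach is not made up. A row lasts 1/10 s, in which the tool goes at most 50 mm and 8.59 degrees, less where a joint would pass 70% of its speed; a pose out of reach is approached as far as the arm can. A call is refused whole if a number of a shift passes 0.05 or a number of a turn 0.15, either way. A call with a gripper value outside its range is refused whole. The fingers move at their own pace and stop on an object; FORCE is the grip in N (left out, the last holds). Time passes only in rows, so rows that do not move let the fingers close. It gives the time, the measured TCP pose, the force, the opening and the grip force at its end, in the units of the state.
- monitor.get_obs(): the state, without advancing time (a new reading comes with each control period).
- get_image(name): name is "scene" or "top" or "wrist"; returns the picture (384x512x3 uint8, blue, green, red); there is no depth.
- camera_model(name): a dict with "mtx" (3x3 intrinsics, pixels), "k1" (the pictures are not rectified: a ray, as slopes to the right and down, at radius r is drawn at 1 + k1 r^2 times it, then the intrinsics apply), "R" (3x3) and "t" (3): a world point X has camera coordinates R X + t; the wrist camera has in their place "tool_from_camera" (4x4, takes a point from camera to tool coordinates, whose origin is the TCP and whose axes are the flange's). Camera axes: x right, y down, z forward; pixel columns grow to the right and rows downward; lengths in m; the calibration is good to about 2 mm. A picture is of the moment at which its call begins: read the wrist's pose just before it. camera_model takes no time and is no camera call.
- env.job_done(): hands the job in; it is judged then, once.
Trained networks look in the newest picture that a camera, given by its name, has taken for a name from the list of things; names that differ only in an ending like _2 or _b are one class to them, and where a whole thing is asked for, a point or a joint stands for the part that bears it (a point fixed in the world has none). Each returns a list of dicts, best first, with "p" (0 to 1); they miss things now and then, are a little off and sometimes report something else, mostly with a low value. They report only what shows in the picture. A call takes as long as a camera call. They do not tell look-alikes from the thing itself.
- models.spot_in(query, camera): "xy" ([column, row] in pixels, amid what is visible of it).
- models.regions_of(query, camera): "mask" (384x512 bool, what is visible of it) and "xy" ([column, row] in pixels, amid what is visible of it).
The state is a dict: "time": time; "q": joint angles; "qvel": joint speeds; "effort": joint torques, N m; "tcp_pos": TCP position; "eef_rot": TCP orientation; "ft_force": force on the tool from outside, world axes, zero at the start; "moment": the same for the moment, N m; "width": finger opening in m; "grip_force": force on a finger pad.
Only numpy, scipy, OpenCV 4.12 (cv2) and the standard library are available. Lean on these libraries where they do the work, as an engineer would, in place of code of your own. Each camera call takes 0.05 s, during which the arm holds its last target. There are 200 camera calls.

## Working session

There is one attempt and no reset: what is moved stays moved. The work goes in short steps, Python scripts to look and compute and a shell command to move; the robot and the scene stay as the last step left them, time stands still between calls to the robot, and variables do not carry over. Pictures are saved under pics/ and viewed, at most 13 in all, crops included, and the job is handed in when it is done.

```bash
ls; mkdir -p pics; cat > h.py <<'E'
import numpy as np, cv2
from workcell import monitor, get_image, camera_model, env, models
def cam(name):
    m=camera_model(name); K=np.array(m["mtx"]); k1=m["k1"]
    if "R" in m: return K,k1,np.array(m["R"]),np.array(m["t"])
    o=monitor.get_obs(); T=np.eye(4); T[:3,:3]=o["eef_rot"]; T[:3,3]=o["tcp_pos"]
    W=np.linalg.inv(T@np.array(m["tool_from_camera"])); return K,k1,W[:3,:3],W[:3,3]
def proj(c,X):
    K,k1,R,t=c; x=np.atleast_2d(X)@R.T+t; s=x[:,:2]/x[:,2:]
    s=s*(1+k1*(s**2).sum(1,keepdims=True)); return s@K[:2,:2].T+K[:2,2]
def unproj(c,uv,z):
    K,k1,R,t=c; uv=np.atleast_2d(np.array(uv,float))
    s=cv2.undistortPoints(uv[:,None],K,np.array([k1,0,0,0.]))[:,0]
    d=np.c_[s,np.ones(len(s))]@R; o=-R.T@t
    return o+d*((z-o[2])/d[:,2])[:,None]
E
python3 - <<'E'
from h import *
for n in("scene","top"):
    cv2.imwrite(f"pics/{n}0.png",get_image(n))
    c=cam(n);print(n,"cam at",-c[2].T@c[3],c[0][0,0],c[1])
    for q in("spoilboard_center","blank_center","switchbox","vacuum_toggle","offcut","bed","glue"):
        print(q,[(np.round(r["xy"]),round(r["p"],2)) for r in models.spot_in(q,n)])
print(monitor.get_obs())
E
```

```text
pics
scene cam at [ 1.25009076 -0.36873189  0.76920529] 374.80301174463705 0.03075669785745606
spoilboard_center [(array([304., 156.]), 0.96), (array([147., 186.]), 0.8), (array([308., 211.]), 0.66)]
blank_center [(array([182., 226.]), 0.82)]
switchbox [(array([212., 263.]), 0.93)]
vacuum_toggle [(array([192., 244.]), 0.34)]
offcut [(array([380., 186.]), 0.66)]
bed [(array([317., 230.]), 0.66)]
glue [(array([274., 295.]), 0.85)]
top cam at [ 0.41463719 -0.00903327  1.38255151] 373.7031012653469 -0.025386472628517055
spoilboard_center [(array([179., 252.]), 0.78), (array([331., 274.]), 0.76), (array([225., 175.]), 0.69), (array([283., 114.]), 0.49)]
blank_center [(array([314., 206.]), 0.8)]
switchbox [(array([315., 160.]), 0.64)]
vacuum_toggle [(array([302., 150.]), 0.38)]
offcut []
bed [(array([223., 194.]), 0.93)]
glue [(array([303., 149.]), 0.67), (array([285., 116.]), 0.53)]
{'time': 0.8, 'q': array([-67.60308787,  26.84611747,  -2.78382925,  87.80657778,
         1.38161956,  65.37383412,  -4.71649913]), 'qvel': array([-0.03587995,  0.00742868, -0.09459464,  0.05054224, -0.0164017 ,
        0.00357405, -0.02145205]), 'effort': array([ 1.32246869e-04, -5.10109913e+01, -4.66622645e-02, -2.38006210e+01,
        1.07831351e-02,  7.03682654e-04,  2.42647545e-06]), 'tcp_pos': array([0.27508496, 0.61639662, 0.40476054]), 'eef_rot': array([[-9.13164814e-01,  4.07590508e-01,  2.80508541e-05],
       [ 4.07590508e-01,  9.13164806e-01,  1.20350012e-04],
       [ 2.34384698e-05,  1.21332658e-04, -9.99999992e-01]]), 'ft_force': array([-0.10823111,  1.18298654,  0.44825983]), 'moment': array([ 0.05643686, -0.07474671, -0.00894973]), 'grip_force': 0.0, 'width': 0.08517895836838398}
```

View pics/scene0.png

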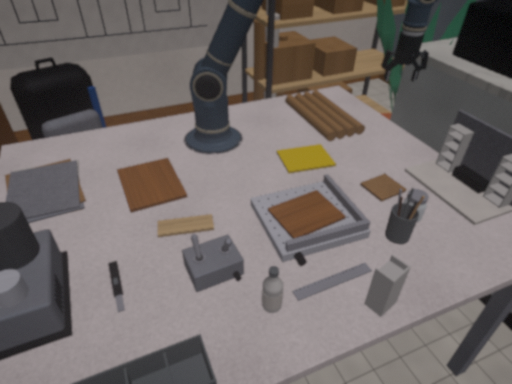

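View pics/top0.png

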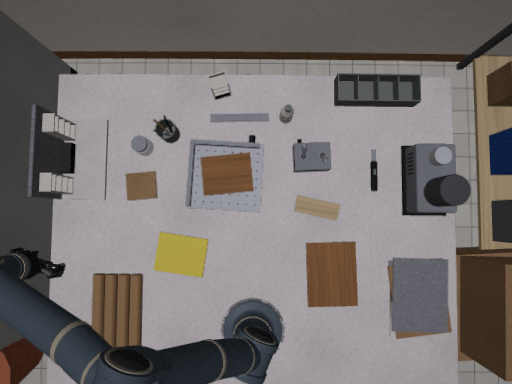

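The bed holds the brown spoilboard (top view, 227,174). The yellow board (181,254) and the larger brown one (331,274) are decoys. The blank is at (317,207), the box at (312,156), and the toggles at (304,152) and (322,157). Next I'll get coarse poses from the top masks.

```bash
cat >> h.py <<'E'
def rects(n,q,z,img=True):
    if img: get_image(n)
    c=cam(n); out=[]
    for r in models.regions_of(q,n):
        m=r["mask"].astype(np.uint8)
        k,_=cv2.findContours(m,cv2.RETR_EXTERNAL,cv2.CHAIN_APPROX_NONE)
        k=max(k,key=cv2.contourArea)[:,0]
        w=unproj(c,k,z)[:,:2]
        (x,y),(a,b),t=cv2.minAreaRect((w*1000).astype(np.float32))
        print(q,round(r["p"],2),np.round(r["xy"]),"c",round(x),round(y),"size",round(a),round(b),"ang",round(t,1))
        out.append((r,w))
    return out
E
python3 - <<'E'
from h import *
get_image("top")
for q,z in(("spoilboard_center",.042),("blank_center",.012),("switchbox",.06),("bed",.03),("offcut",.012),("vacuum_toggle",.1)): rects("top",q,z,False)
m=camera_model("wrist");print(m["tool_from_camera"],m["mtx"],m["k1"])
E
```

```text
spoilboard_center 0.87 [179. 253.] c 276 257 size 178 133 ang 81.2
spoilboard_center 0.77 [226. 173.] c 567 99 size 143 181 ang 6.4
spoilboard_center 0.56 [331. 274.] c 211 -279 size 229 181 ang 2.4
blank_center 0.9 [316. 209.] c 446 -230 size 165 64 ang 77.7
blank_center 0.74 [373. 176.] c 586 -443 size 26 153 ang 89.2
switchbox 0.73 [313. 157.] c 630 -206 size 112 138 ang 3.1
bed 0.69 [224. 196.] c 574 109 size 276 282 ang 87.6
bed 0.25 [312. 158.] c 635 -209 size 118 139 ang 0.5
offcut 0.79 [142. 186.] c 522 416 size 101 109 ang 6.2
vacuum_toggle 0.68 [143. 185.] c 516 388 size 98 103 ang 5.9
vacuum_toggle 0.44 [305. 150.] c 646 -172 size 10 25 ang 89.9
[[ 5.28710218e-04 -9.61223130e-01 -2.75771310e-01  6.89908419e-02]
 [ 9.99999805e-01  4.16600873e-04  4.65109007e-04  2.95199708e-04]
 [-3.32186967e-04 -2.75771502e-01  9.61223163e-01  3.21490768e-02]
 [ 0.00000000e+00  0.00000000e+00  0.00000000e+00  1.00000000e+00]] [[335.28024537   0.         253.86615744]
 [  0.         335.28024537 189.20685392]
 [  0.           0.           1.        ]] -0.07765846211771762
```

```bash
python3 -m handwheel '[[-0.0386,-0.0262,0,0,0,0,1],[-0.0386,-0.0262,0,0,0,0,1],[-0.0386,-0.0262,0,0,0,0,1],[-0.0386,-0.0262,0,0,0,0,1],[-0.0386,-0.0262,0,0,0,0,1],[-0.0386,-0.0262,0,0,0,0,1],[-0.0386,-0.0262,0,0,0,0,1],[-0.0386,-0.0262,0,0,0,0,1],[-0.0386,-0.0262,0,0,0,0,1],[-0.0386,-0.0262,0,0,0,0,1],[-0.0386,-0.0262,0,0,0,0,1],[-0.0386,-0.0262,0,0,0,0,1]]' && python3 -m handwheel '[[0,0,0,0,0,0.144,1],[0,0,0,0,0,0.144,1],[0,0,0,0,0,0.144,1],[0,0,0,0,0,0.144,1],[0,0,0,0,0,0.144,1],[0,0,0,0,0,0.144,1],[0,0,0,0,0,0.144,1],[0,0,0,0,0,0.144,1],[0,0,0,0,0,0,1],[0,0,0,0,0,0,1]]'
```

```text
time: 2.35
tcp_pos: [0.5706, 0.1388, 0.405]
eef_rot: [[-0.913, 0.407, 0.001], [0.407, 0.913, 0.0], [-0.0, 0.001, -1.0]]
ft_force: [0.8, 0.1, 1.2]
width: 0.0855
grip_force: 0.0
time: 3.35
tcp_pos: [0.5699, 0.1407, 0.4047]
eef_rot: [[-0.002, 1.0, 0.0], [1.0, 0.002, 0.0], [0.0, 0.0, -1.0]]
ft_force: [-0.4, 0.6, 0.2]
width: 0.0855
grip_force: 0.0
```

```bash
python3 - <<'E'
from h import *
im=get_image("wrist");cv2.imwrite("pics/w_bed.png",im);np.savez("bed.npz",*cam("wrist"))
rects("wrist","spoilboard_center",.042,False)
rects("wrist","bed",.03,False)
E
```

```text
spoilboard_center 0.92 [248. 194.] c 566 99 size 140 180 ang 6.2
spoilboard_center 0.49 [ 62. 383.] c 322 -149 size 46 4 ang 4.7
bed 0.91 [250. 118.] c 562 103 size 274 260 ang 86.8
```

View pics/w_bed.png

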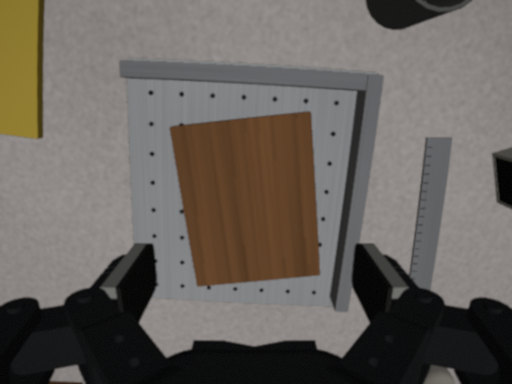

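```bash
python3 -m handwheel '[[-0.045,0,0,0,0,0,1],[-0.045,0,0,0,0,0,1],[-0.045,0,0,0,0,0,1],[-0.045,0,0,0,0,0,1],[-0.045,0,0,0,0,0,1],[-0.045,0,0,0,0,0,1],[-0.03,0,0,0,0,0,0],[0,0,0,0,0,0,0],[0,0,0,0,0,0,0]]'; python3 - <<'E'
from h import *
im=get_image("wrist");cv2.imwrite("pics/w_box.png",im);np.savez("box.npz",*cam("wrist"))
for q,z in(("blank_center",.012),("switchbox",.06),("vacuum_toggle",.11)):rects("wrist",q,z,False)
E
```

```text
time: 4.4
tcp_pos: [0.5695, -0.1602, 0.4046]
eef_rot: [[0.002, 1.0, -0.0], [1.0, -0.002, 0.001], [0.001, -0.0, -1.0]]
ft_force: [-0.6, 1.1, -0.1]
width: 0.044
grip_force: 0.0
blank_center 0.73 [151. 211.] c 450 -230 size 161 62 ang 77.5
switchbox 0.97 [310. 201.] c 635 -206 size 109 149 ang 3.5
vacuum_toggle 0.82 [340. 193.] c 642 -165 size 17 46 ang 63.4
```

View pics/w_box.png

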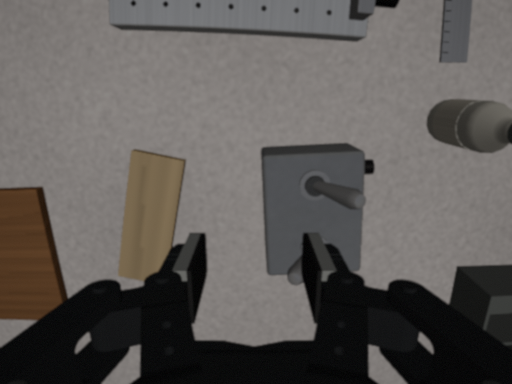

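```bash
cat >> h.py <<'E'
from scipy.optimize import least_squares
def fit(im,c,segs,p0,s=7,its=4):
    """edge tracker: segs are model segments (local xyz pairs); pose (x,y,yaw) on the table"""
    g=cv2.GaussianBlur(cv2.cvtColor(im,cv2.COLOR_BGR2GRAY),(0,0),1).astype(np.float32)
    P=np.concatenate([a+(b-a)*np.linspace(.06,.94,40)[:,None] for a,b in np.array(segs,float)])
    D=np.concatenate([np.tile(b-a,(40,1)) for a,b in np.array(segs,float)])
    def W(p,X):
        C,S=np.cos(p[2]),np.sin(p[2]); return X@np.array([[C,-S,0],[S,C,0],[0,0,1]]).T+[p[0],p[1],0]
    p=np.array(p0,float)
    for i in range(its):
        r=max(3,s-2*i); u=proj(c,W(p,P)); d=proj(c,W(p,P+1e-3*D))-u
        n=np.c_[-d[:,1],d[:,0]]; n/=np.linalg.norm(n,axis=1)[:,None]
        o=np.arange(-r-1,r+1.01,.25); q=u[:,None]+o[None,:,None]*n[:,None]
        v=cv2.remap(g,q[...,0].astype(np.float32),q[...,1].astype(np.float32),1)
        e=np.abs(np.gradient(v,axis=1))[:,2:-2]; k=e.argmax(1); t=u+o[2:-2][k][:,None]*n
        ok=(e.max(1)>1)&(u[:,0]>2)&(u[:,0]<509)&(u[:,1]>2)&(u[:,1]<381)
        f=lambda p:(((proj(c,W(p,P))-t)*n).sum(1))[ok]
        R=least_squares(f,p,loss="soft_l1",x_scale=[.01,.01,.01]); p=R.x
    a=np.abs(f(p)); a=np.r_[a,np.zeros(0)]
    idx=np.arange(len(P))[ok]//40
    print("pose mm/deg",np.round(p[:2]*1000,1),round(np.degrees(p[2]),2),"n",ok.sum(),"med|e| per seg",[round(float(np.median(f(p)[idx==j])),1) if (idx==j).any() else None for j in range(len(segs))])
    return p
def box(x0,x1,y0,y1,z,sides="nfrl"):
    d=dict(n=[[x0,y0,z],[x0,y1,z]],f=[[x1,y0,z],[x1,y1,z]],r=[[x0,y0,z],[x1,y0,z]],l=[[x0,y1,z],[x1,y1,z]])
    return [d[s] for s in sides]
BED=box(-.125,.125,-.135,.135,.03,"nr")+[[[.105,-.13,.06],[.105,.115,.06]],[[.12,-.13,.06],[.12,.13,.06]],[[-.12,.13,.06],[.12,.13,.06]],[[-.12,.115,.06],[.105,.115,.06]]]
SPOIL=box(-.07,.07,-.09,.09,.042); BLANK=box(-.03,.03,-.08,.08,.012); SW=box(-.05,.05,-.065,.065,.06,"nfl")
def load(n): z=np.load(n+".npz"); return [z[f"arr_{i}"] for i in range(4)]
E
python3 - <<'E'
from h import *
def draw(im,c,segs,p):
    C,S=np.cos(p[2]),np.sin(p[2])
    for s in segs:
        X=np.array(s)@np.array([[C,-S,0],[S,C,0],[0,0,1]]).T+[p[0],p[1],0]
        u=proj(c,X); cv2.line(im,*[tuple(int(round(v)) for v in a) for a in u],(0,0,255),1)
A=cv2.imread("pics/w_bed.png");ca=load("bed");B=cv2.imread("pics/w_box.png");cb=load("box")
r=np.radians
pb=fit(A,ca,BED,(.568,.105,r(-3))); ps=fit(A,ca,SPOIL,(.566,.099,r(6.2)))
pk=fit(B,cb,BLANK,(.45,-.23,r(-12.5))); pw=fit(B,cb,SW,(.63,-.205,r(1)))
A2=A.copy();B2=B.copy();draw(A2,ca,BED,pb);draw(A2,ca,SPOIL,ps);draw(B2,cb,BLANK,pk);draw(B2,cb,SW,pw)
o=np.vstack([A2[50:320,60:420],B2[10:290,60:420]]);cv2.imwrite("pics/fit.png",o)
print("pivot",unproj(cb,(314,184),.06),"tip",unproj(cb,(359,200),.117))
C,S=np.cos(pw[2]),np.sin(pw[2])
print("pivot model",pw[:2]+[-S*.034,C*.034])
T=cv2.imread("pics/top0.png");ct=cam("top")
fit(T,ct,SPOIL,ps,4);fit(T,ct,BLANK,pk,4);fit(T,ct,SW,pw,4);fit(T,ct,BED,pb,4)
E
```

```text
pose mm/deg [561.1 104.8] -3.08 n 185 med|e| per seg [-1.0, 0.7, 0.0, 0.3, 0.5, -0.7]
pose mm/deg [566.2  98.5] 6.24 n 160 med|e| per seg [-0.5, 0.7, 0.3, -0.2]
pose mm/deg [ 449.4 -229.2] -12.59 n 142 med|e| per seg [0.5, -1.0, -0.8, 0.2]
pose mm/deg [ 629.5 -199.1] 2.85 n 118 med|e| per seg [-0.5, 0.7, -0.0]
pivot [[ 0.62900439 -0.1728315   0.06      ]] tip [[ 0.65555593 -0.17084484  0.117     ]]
pivot model [ 0.62782354 -0.16515987]
pose mm/deg [566.4  98. ] 6.2 n 160 med|e| per seg [0.0, 0.0, 0.2, -0.0]
pose mm/deg [ 448.  -230.8] -12.56 n 160 med|e| per seg [0.4, -0.4, -0.5, 0.4]
pose mm/deg [ 627.7 -202. ] 2.54 n 120 med|e| per seg [1.0, -1.0, 0.1]
pose mm/deg [558.  101.5] -2.85 n 223 med|e| per seg [-0.5, 0.2, 0.7, -1.0, 1.0, -0.1]
```

View pics/fit.png

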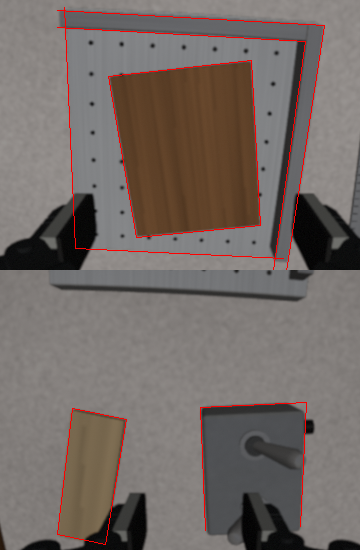

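Fits agree between the wrist and top cameras to about 2–3 mm, except the switch box, where the fit caught the bottom edge on its left side. The directly measured pivot (0.629, −0.173) and tip (0.656, −0.171) are consistent with the given 64 mm bat and 34 mm offset. Next, switch off.

```bash
python3 -m handwheel '[[-0.011,0.045,0,0,0,0,0],[0,0.045,0,0,0,0,0],[0,0.0405,0,0,0,0,0],[0,0,0.04,0,0,0,0],[0,0,0.04,0,0,0,0],[0,0,0.04,0,0,0,0],[0,0,0.027,0,0,0,0],[0,0,0,0,0,0,0]]' && python3 -m handwheel '[[0,-0.012,0,0,0,0,0],[0,-0.012,0,0,0,0,0],[0,-0.012,0,0,0,0,0],[0,-0.012,0,0,0,0,0],[0,-0.01,0,0,0,0,0],[0,-0.007,0,0,0,0,0],[0,0,0,0,0,0,0],[0,0,-0.04,0,0,0,0],[0,0,-0.04,0,0,0,0],[0,0,-0.04,0,0,0,0],[0.02,-0.03,-0.027,0,0,0,0],[0.02,-0.04,0,0,0,0,0]]'; python3 - <<'E'
from h import *
im=get_image("wrist");cv2.imwrite("pics/w_off.png",im);np.savez("off.npz",*cam("wrist"));print(monitor.get_obs()["tcp_pos"])
E
```

```text
time: 5.4
tcp_pos: [0.6988, -0.1681, 0.2525]
eef_rot: [[-0.001, 1.0, -0.009], [1.0, 0.001, 0.003], [0.003, -0.009, -1.0]]
ft_force: [-0.3, 0.2, -0.1]
width: 0.0
grip_force: 0.0
time: 6.6
tcp_pos: [0.5669, -0.1308, 0.4092]
eef_rot: [[0.001, 1.0, 0.01], [1.0, -0.001, -0.002], [-0.002, 0.01, -1.0]]
ft_force: [-0.2, -0.5, 0.4]
width: -0.0
grip_force: 0.0
[ 0.55893072 -0.12778634  0.4050198 ]
```

View pics/w_off.png

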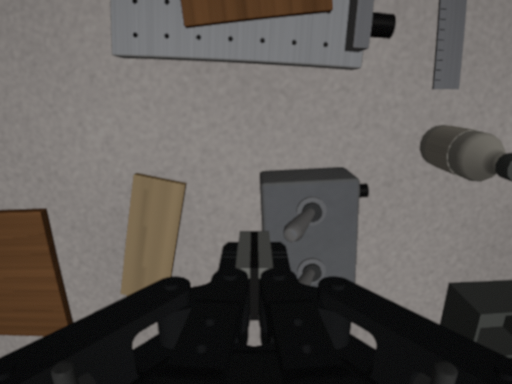

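The left toggle's tip (292,232) is now on the robot's side of its pivot (312,209), so the vacuum is off. The lamp toggle is unchanged. Next, push the board, first in +y.

```bash
python3 -m handwheel '[[0.04,0.006,0,0,0,0.052,1],[0.04,0.006,0.04,0,0,0,1],[0.023,0.004,0.04,0,0,0,1],[0,0,0.04,0,0,0,1],[0,0,0.03,0,0,0,1],[0,0,0,0,0,0,1],[0,0,0,0,0,0,1],[0,0,0,0,0,0,1]]'
```

```text
time: 7.45
tcp_pos: [0.5846, -0.0333, 0.2615]
eef_rot: [[0.053, 0.999, 0.004], [0.999, -0.053, 0.0], [0.0, 0.004, -1.0]]
ft_force: [-0.3, -0.6, 0.0]
width: 0.0852
grip_force: 0.0
```

```bash
python3 -m handwheel '[[0,-0.003,0.03,0,0,0,1],[0,-0.003,0.025,0,0,0,1],[0,0,0,0,0,0,1],[0,0,0,0,0,0,1],[0,0,0,0,0,0,1]]'
```

```text
time: 7.95
tcp_pos: [0.5787, -0.0328, 0.2066]
eef_rot: [[0.053, 0.999, 0.004], [0.999, -0.053, 0.0], [0.0, 0.004, -1.0]]
ft_force: [0.4, -0.7, 0.4]
width: 0.0856
grip_force: 0.0
```

```bash
python3 -m handwheel '[[0,0,0.0125,0,0,0,1],[0,0,0,0,0,0,1],[0.01,0,0,0,0,0,1],[0.01,0.002,0,0,0,0,1],[0.008,0.002,0,0,0,0,1],[0.008,0.002,0,0,0,0,1],[0.008,0,0,0,0,0,1],[0.006,0,0,0,0,0,1],[0,0,0,0,0,0,1],[0,0,0,0,0,0,1]]'; python3 - <<'E'
from h import *
get_image("top");rects("top","spoilboard_center",.042,False)
fit(get_image("top"),cam("top"),SPOIL,(.575,.12,-.05),6)
E
```

```text
time: 8.95
tcp_pos: [0.5862, 0.0173, 0.192]
eef_rot: [[0.053, 0.999, 0.0], [0.999, -0.053, 0.0], [0.0, 0.0, -1.0]]
ft_force: [1.0, -0.4, -0.1]
width: 0.0854
grip_force: 0.0
spoilboard_center 0.93 [168. 242.] c 281 279 size 139 131 ang 83.5
spoilboard_center 0.76 [210. 168.] c 574 154 size 141 123 ang 1.1
spoilboard_center 0.61 [332. 273.] c 211 -278 size 224 178 ang 2.1
pose mm/deg [583.9 130.3] 10.81 n 103 med|e| per seg [0.8, -0.4, 3.2, -0.1]
```

```bash
for i in 1; do python3 -m handwheel '[[0.004,0,0,0,0,0,1],[0.004,0,0,0,0,0,1],[0,0,0,0,0,0,1]]'; python3 -m handwheel '[[0.002,0,0,0,0,0,1],[0.002,0,0,0,0,0,1],[0,0,0,0,0,0,1]]'; done
```

```text
time: 9.4
tcp_pos: [0.5865, 0.0257, 0.1919]
eef_rot: [[0.052, 0.999, -0.0], [0.999, -0.052, 0.0], [0.0, -0.0, -1.0]]
ft_force: [0.1, 0.6, 0.1]
width: 0.0857
grip_force: 0.0
time: 9.7
tcp_pos: [0.5866, 0.0281, 0.192]
eef_rot: [[0.054, 0.999, -0.001], [0.999, -0.054, -0.001], [-0.001, -0.0, -1.0]]
ft_force: [-0.9, -4.2, 0.5]
width: 0.0851
grip_force: 1.9
```

```bash
python3 -m handwheel '[[0.003,0,0,0,0,0,1],[0.003,0,0,0,0,0,1],[0,0,0,0,0,0,1]]'
```

```text
time: 10.0
tcp_pos: [0.5866, 0.0294, 0.192]
eef_rot: [[0.055, 0.998, -0.001], [0.998, -0.055, -0.008], [-0.008, -0.0, -1.0]]
ft_force: [-2.6, -13.8, 1.9]
width: 0.0849
grip_force: 7.2
```

```bash
python3 -m handwheel '[[-0.015,0,0,0,0,0,1],[-0.012,0,0,0,0,0,1],[0,0,-0.045,0,0,0,0],[0,0,-0.045,0,0,0,0],[0.039,-0.043,0,0,0,0,0],[0.039,-0.043,0,0,0,0,0],[0.039,-0.045,0,0,0,0,0],[0,0,0.03,0,0,0,0],[0,0,0.03,0,0,0,0],[0,0,0,0,0,0,0],[0,0,0,0,0,0,0],[0,0,0,0,0,0,0]]'; python3 - <<'E'
from h import *
im=get_image("wrist");cv2.imwrite("pics/w_p1.png",im);np.savez("p1.npz",*cam("wrist"))
c=cam("wrist");fit(im,c,SPOIL,(.570,.125,-.05));fit(im,c,BED,(.560,.103,-.052),4)
E
```

```text
time: 11.2
tcp_pos: [0.4803, 0.1135, 0.2233]
eef_rot: [[0.054, 0.999, 0.002], [0.999, -0.054, 0.001], [0.001, 0.002, -1.0]]
ft_force: [0.7, -0.1, -0.3]
width: -0.0001
grip_force: 0.0
pose mm/deg [567.8 129.6] -0.4 n 16 med|e| per seg [-0.3, None, 0.1, None]
pose mm/deg [561.7  88.7] -3.01 n 23 med|e| per seg [0.0, None, None, None, None, 0.0]
```

View pics/w_p1.png

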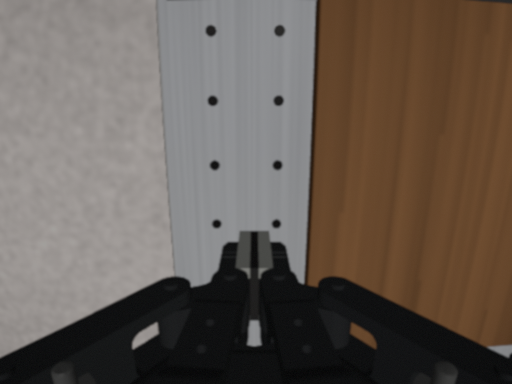

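The board's left edge touches the left fence (row 0), and the near edge (column about 312) is just ahead of the closed fingers, so there's room to descend. Next I'll push in +x.

```bash
python3 -m handwheel '[[0.017,-0.006,0,0,0,0,0],[0,0,0.0163,0,0,0,0],[0,0,0,0,0,0,0],[0,0.008,0,0,0,0,0],[0,0.008,0,0,0,0,0],[0,0.008,0,0,0,0,0],[0,0.005,0,0,0,0,0],[0,0,0,0,0,0,0]]';python3 -m handwheel '[[0,0.003,0,0,0,0,0],[0,0.003,0,0,0,0,0],[0,0,0,0,0,0,0]]'
```

```text
time: 12.05
tcp_pos: [0.5043, 0.1293, 0.206]
eef_rot: [[0.054, 0.999, 0.002], [0.999, -0.054, 0.0], [0.0, 0.002, -1.0]]
ft_force: [0.2, 0.0, 0.3]
width: 0.0001
grip_force: 0.0
time: 12.35
tcp_pos: [0.5094, 0.1292, 0.2057]
eef_rot: [[0.053, 0.999, 0.0], [0.999, -0.053, 0.0], [0.0, 0.0, -1.0]]
ft_force: [-0.5, 0.3, 0.9]
width: -0.0
grip_force: 0.0
```

```bash
python3 -m handwheel '[[0,0.003,0,0,0,0,0],[0,0.002,0,0,0,0,0],[0,0,0,0,0,0,0]]';python3 -m handwheel '[[0,0.002,0,0,0,0,0],[0,0.002,0,0,0,0,0],[0,0,0,0,0,0,0]]'
```

```text
time: 12.65
tcp_pos: [0.5143, 0.1289, 0.2057]
eef_rot: [[0.053, 0.999, -0.0], [0.999, -0.053, 0.0], [0.0, -0.0, -1.0]]
ft_force: [-0.4, 0.2, 0.1]
width: 0.0002
grip_force: 0.2
time: 12.95
tcp_pos: [0.5161, 0.1289, 0.2054]
eef_rot: [[0.052, 0.999, -0.008], [0.999, -0.052, 0.0], [-0.0, -0.008, -1.0]]
ft_force: [-9.2, 0.7, 7.7]
width: -0.0005
grip_force: 5.4
```

```bash
python3 -m handwheel '[[0,0.0025,0,0,0,0,0],[0,0.001,0,0,0,0,0],[0,0,0,0,0,0,0]]';python3 -m handwheel '[[0,-0.015,0,0,0,0,0],[0,0,-0.04,0,0,0,0],[0,0,-0.03,0,0,0,1],[-0.029,0.024,0,0,0,0,1],[-0.029,0.024,0,0,0,0,1],[-0.029,0.024,0,0,0,0,1],[-0.029,0.024,0,0,0,0,1],[-0.01,0,0,0,0,0,1],[0,0,0.03,0,0,0,1],[0,0,0.03,0,0,0,1],[0,0,0,0,0,0,1],[0,0,0,0,0,0,1]]'
```

```text
time: 13.25
tcp_pos: [0.5175, 0.1288, 0.2053]
eef_rot: [[0.052, 0.999, -0.015], [0.999, -0.052, 0.0], [-0.0, -0.015, -1.0]]
ft_force: [-15.9, 1.0, 16.2]
width: -0.0002
grip_force: 10.1
time: 14.45
tcp_pos: [0.5958, -0.0012, 0.2158]
eef_rot: [[0.053, 0.999, -0.001], [0.999, -0.053, -0.0], [-0.0, -0.001, -1.0]]
ft_force: [0.3, 0.1, -0.0]
width: 0.085
grip_force: 0.0
```

```bash
python3 -m handwheel '[[0,-0.008,0.022,0,0,0,1],[0,0,0,0,0,0,1],[0.01,0,0,0,0,0,1],[0.01,0,0,0,0,0,1],[0.007,0,0,0,0,0,1],[0,0,0,0,0,0,1],[0.003,0,0,0,0,0,1],[0.002,0,0,0,0,0,1],[0,0,0,0,0,0,1]]'
```

```text
time: 15.35
tcp_pos: [0.5897, 0.0284, 0.1942]
eef_rot: [[0.054, 0.999, 0.001], [0.999, -0.054, -0.003], [-0.003, 0.001, -1.0]]
ft_force: [-0.0, -5.6, 2.7]
width: 0.0853
grip_force: 3.1
```

```bash
python3 -m handwheel '[[0.003,0,0,0,0,0,1],[0.003,0,0,0,0,0,1],[0,0,0,0,0,0,1]]'
```

```text
time: 15.65
tcp_pos: [0.5897, 0.0296, 0.1943]
eef_rot: [[0.056, 0.998, 0.001], [0.998, -0.056, -0.01], [-0.01, 0.001, -1.0]]
ft_force: [-0.7, -15.6, 3.3]
width: 0.0855
grip_force: 8.1
```

```bash
python3 -m handwheel '[[-0.015,0,0,0,0,0,1],[0,0,-0.045,0,0,0,1],[0,0,-0.045,0,0,0,1],[0.03,-0.005,-0.04,0,0,0,1],[0.03,-0.005,-0.04,0,0,0,1],[0.03,-0.005,-0.04,0,0,0,1],[0.02,0,0,0,0,0,1],[0,0,0,0,0,0,1],[0,0,0,0,0,0,1]]'; python3 - <<'E'
from h import *
c=cam("wrist");im=get_image("wrist");cv2.imwrite("pics/w_home.png",im)
pb=fit(im,c,BED,(.562,.105,-.052),6);ps=fit(im,c,SPOIL,(.597,.129,-.052),6)
C,S=np.cos(pb[2]),np.sin(pb[2]);d=ps[:2]-pb[:2];print("board in bed",C*d[0]+S*d[1],-S*d[0]+C*d[1])
E
```

```text
time: 16.55
tcp_pos: [0.5795, 0.132, 0.4025]
eef_rot: [[0.052, 0.999, -0.001], [0.999, -0.052, -0.0], [-0.0, -0.001, -1.0]]
ft_force: [-0.2, -0.3, 0.1]
width: 0.0856
grip_force: 0.0
pose mm/deg [561.5 105.5] -2.86 n 187 med|e| per seg [-1.0, 0.8, -0.0, 0.2, 0.0, 0.0]
pose mm/deg [600.7 130.1] -3.14 n 160 med|e| per seg [2.0, -2.3, 0.3, 0.0]
board in bed 0.037919127825574966 0.02648987238791203
```

View pics/w_home.png

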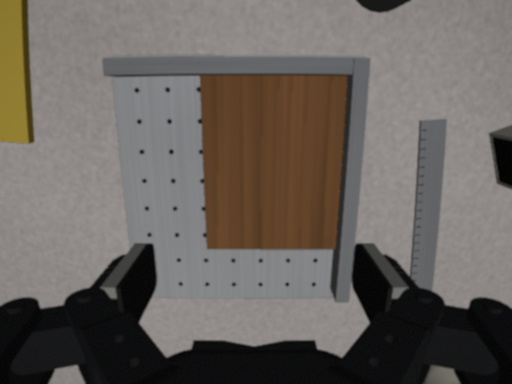

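The spoilboard sits flush with both fences (corner at 350,74). Next, the blank.

```bash
python3 -m handwheel '[[-0.037,-0.011,0,0,0,0,1],[-0.037,-0.011,0,0,0,0,1],[-0.037,-0.011,0,0,0,0,1],[-0.037,-0.011,0,0,0,0,1],[-0.037,-0.011,0,0,0,0,1],[-0.037,-0.011,0,0,0,0,1],[-0.037,-0.011,0,0,0,0,1],[-0.037,-0.011,0,0,0,0,1],[-0.037,-0.011,0,0,0,0.0835,1],[-0.037,-0.011,0,0,0,0.0835,1],[0,0,0,0,0,0,1],[0,0,0,0,0,0,1]]'; python3 - <<'E'
from h import *
o=monitor.get_obs();c=cam("wrist");im=get_image("wrist")
fit(im,c,box(-.03,.03,-.08,.08,.012,"nfl"),(.449,-.23,-.22),6)
print(o["tcp_pos"],o["eef_rot"])
E
```

```text
time: 17.8
tcp_pos: [0.4461, -0.2322, 0.4025]
eef_rot: [[0.223, 0.975, -0.002], [0.975, -0.223, 0.001], [0.0, -0.002, -1.0]]
ft_force: [1.1, 0.5, 0.3]
width: 0.0854
grip_force: 0.0
pose mm/deg [ 447.  -232.5] -12.28 n 119 med|e| per seg [0.2, -0.0, -0.3]
[ 0.4461233  -0.23215766  0.40246647] [[ 2.22711595e-01  9.74883171e-01 -1.53259609e-03]
 [ 9.74884341e-01 -2.22710892e-01  6.17193761e-04]
 [ 2.60365968e-04 -1.63156014e-03 -9.99998635e-01]]
```

```bash
python3 -m handwheel '[[0,0.001,0.045,0,0,-0.01,1],[0,0,0.045,0,0,0,1],[0,0,0.045,0,0,0,1],[0,0,0.045,0,0,0,1],[0,0,0.04,0,0,0,1],[0,0,0.013,0,0,0,1],[0,0,0,0,0,0,1]]' 30 && python3 -m handwheel '[[0,0,0,0,0,0,0.6],[0,0,0,0,0,0,0.4],[0,0,0,0,0,0,0.4],[0,0,0,0,0,0,0.4],[0,0,0,0,0,0,0.4]]' 30
```

```text
time: 18.55
tcp_pos: [0.4483, -0.2298, 0.1686]
eef_rot: [[0.207, 0.978, -0.004], [0.978, -0.207, 0.002], [0.001, -0.004, -1.0]]
ft_force: [0.5, 0.3, 0.3]
width: 0.0855
grip_force: 0.0
time: 19.05
tcp_pos: [0.4493, -0.231, 0.1721]
eef_rot: [[0.208, 0.978, 0.004], [0.978, -0.208, -0.001], [0.0, 0.004, -1.0]]
ft_force: [-1.6, 1.2, 7.1]
width: 0.0589
grip_force: 33.1
```

```bash
python3 -m handwheel '[[0,0,-0.045,0,0,0,0.4],[0,0,-0.045,0,0,0,0.4],[0,0,-0.04,0,0,0,0.4],[0.032,0.006,0,0,0,0,0.4],[0.032,0.006,0,0,0,0,0.4],[0.032,0.006,0,0,0,0,0.4],[0.032,0.006,0,0,0,0,0.4],[0.032,0.006,0,0,0,0,0.4],[0.032,0.006,0,0,0,0,0.4],[0.032,0.006,0,0,0,0,0.4],[0.032,0.006,0,0,0,0,0.4],[0.032,0.006,0,0,0,0,0.4]]' && python3 -m handwheel '[[0.032,0.007,0,0,0,0,0.4],[0.032,0.007,0,0,0,0,0.4],[0.032,0.007,0,0,0,0,0.4],[0,0,0,0,0,-0.0785,0.4],[0,0,0,0,0,-0.0785,0.4],[0,0,0,0,0,0,0.4],[0,0,0,0,0,0,0.4],[0,0,0,0,0,0,0.4]]'
```

```text
time: 20.25
tcp_pos: [0.5615, 0.0412, 0.3012]
eef_rot: [[0.208, 0.978, 0.001], [0.978, -0.208, 0.001], [0.001, 0.001, -1.0]]
ft_force: [0.7, 0.2, -2.1]
width: 0.059
grip_force: 34.1
time: 21.05
tcp_pos: [0.6018, 0.129, 0.3006]
eef_rot: [[0.055, 0.999, 0.0], [0.999, -0.055, 0.0], [0.0, 0.0, -1.0]]
ft_force: [-0.9, 0.5, -1.5]
width: 0.0591
grip_force: 34.1
```

```bash
python3 -m handwheel '[[0,0,0.03,0,0,0,0.4],[0,0,0.03,0,0,0,0.4],[0,0,0.015,0,0,0,0.4],[0,0,0.009,0,0,0,0.4],[0,0,0,0,0,0,0.4],[0,0,0,0,0,0,0.4]]'
```

```text
time: 21.65
tcp_pos: [0.6025, 0.1292, 0.217]
eef_rot: [[0.053, 0.999, 0.002], [0.999, -0.053, 0.0], [0.0, 0.002, -1.0]]
ft_force: [-0.5, -0.3, -0.6]
width: 0.0591
grip_force: 34.4
```

```bash
python3 -m handwheel '[[0,0,0.002,0,0,0,0.4],[0,0,0,0,0,0,0.4],[0,0,0,0,0,0,0.4]]'; python3 -m handwheel '[[0,0,0,0,0,0,0.8],[0,0,0,0,0,0,0.8],[0,0,-0.03,0,0,0,0.8],[0,0,-0.03,0,0,0,0.8],[0.0,-0.04,-0.04,0,0,0,0],[0,-0.04,-0.04,0,0,0,0],[0,-0.03,0,0,0,0,0],[0,0,0,0,0,0,0],[0,0,0,0,0,0,0]]'; python3 - <<'E'
from h import *
o=monitor.get_obs();c=cam("wrist");im=get_image("wrist");cv2.imwrite("pics/w_blank.png",im)
pk=fit(im,c,box(-.03,.03,-.08,.08,.054),(.6025,.1275,-.05),7);print(o["tcp_pos"])
E
```

```text
time: 21.95
tcp_pos: [0.6021, 0.1294, 0.2147]
eef_rot: [[0.053, 0.999, 0.001], [0.999, -0.053, 0.0], [0.0, 0.001, -1.0]]
ft_force: [-0.1, -0.5, -0.3]
width: 0.0588
grip_force: 34.4
time: 22.85
tcp_pos: [0.5011, 0.1348, 0.3454]
eef_rot: [[0.052, 0.999, 0.001], [0.999, -0.052, 0.001], [0.001, 0.001, -1.0]]
ft_force: [-0.4, -0.2, -0.1]
width: -0.0003
grip_force: 0.0
pose mm/deg [602.3 126.8] -2.94 n 160 med|e| per seg [-0.3, 0.5, -0.5, 0.4]
[0.50112843 0.13477431 0.34535081]
```

View pics/w_blank.png

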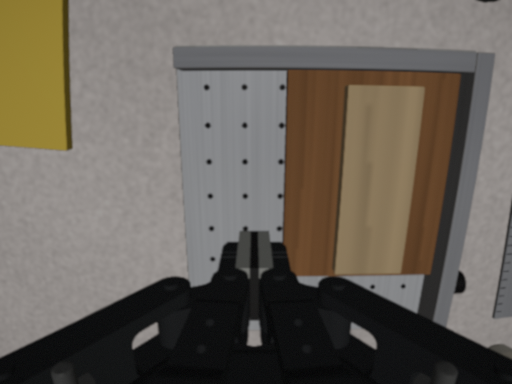

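The blank lies flat on the board, parallel to the fence, about 37 mm from the far fence and 10 mm from the left one. Next I'll push it home.

```bash
python3 -m handwheel '[[-0.004,0.04,0.04,0,0,0,0],[0,0,0.04,0,0,0,0],[0,0,0.03,0,0,0,0],[0,0,0.0155,0,0,0,0],[0,0,0,0,0,0,0],[0,0,0,0,0,0,0],[0,0,0,0,0,0,0]]'
```

```text
time: 23.6
tcp_pos: [0.5373, 0.1293, 0.2256]
eef_rot: [[0.053, 0.999, 0.003], [0.999, -0.053, 0.001], [0.001, 0.003, -1.0]]
ft_force: [0.4, 0.3, 0.4]
width: -0.0001
grip_force: 0.0
```

```bash
python3 -m handwheel '[[0,0.01,0,0,0,0,0],[0,0.01,0,0,0,0,0],[0,0.01,0,0,0,0,0],[0,0.01,0,0,0,0,0],[0,0.008,0,0,0,0,0],[0,0.004,0,0,0,0,0],[0,0,0,0,0,0,0],[0,0,0,0,0,0,0]]'
```

```text
time: 24.4
tcp_pos: [0.5882, 0.1264, 0.2239]
eef_rot: [[0.053, 0.999, -0.0], [0.999, -0.053, -0.0], [-0.0, -0.0, -1.0]]
ft_force: [-0.6, 0.7, 0.1]
width: -0.0
grip_force: 0.0
```

```bash
python3 -m handwheel '[[0,-0.008,0,0,0,0,0],[0,0,0.0045,0,0,0,0],[0,0,0,0,0,0,0],[0,0.006,0,0,0,0,0],[0,0.005,0,0,0,0,0],[0,0,0,0,0,0,0],[0,0,0,0,0,0,0]]';python3 -m handwheel '[[0,0.003,0,0,0,0,0],[0,0.003,0,0,0,0,0],[0,0,0,0,0,0,0]]'
```

```text
time: 25.1
tcp_pos: [0.5917, 0.1262, 0.2196]
eef_rot: [[0.053, 0.999, 0.0], [0.999, -0.053, -0.0], [0.0, 0.0, -1.0]]
ft_force: [-0.4, -0.5, 0.4]
width: -0.0001
grip_force: 0.0
time: 25.4
tcp_pos: [0.5962, 0.1261, 0.2193]
eef_rot: [[0.053, 0.999, -0.005], [0.999, -0.053, 0.0], [0.0, -0.005, -1.0]]
ft_force: [-5.3, 0.5, 4.5]
width: -0.0006
grip_force: 3.3
```

```bash
python3 -m handwheel '[[0,0.002,0,0,0,0,0],[0,0,0,0,0,0,0],[0,-0.01,0,0,0,0,0],[0,0,-0.04,0,0,0,0],[0,0,-0.02,0,0,0,0],[-0.036,0.016,0,0,0,0,0],[-0.036,0.016,0,0,0,0,0],[-0.036,0.016,0,0,0,0,0],[0,0,0.04,0,0,0,0],[0,0,0,0,0,0,0],[0,0,0,0,0,0,0],[0,0,0,0,0,0,0]]'; python3 - <<'E'
from h import *
o=monitor.get_obs();c=cam("wrist");im=get_image("wrist");cv2.imwrite("pics/w_blank2.png",im)
fit(im,c,box(-.03,.03,-.08,.08,.054,"nrl"),(.638,.126,-.052),7);print(o["tcp_pos"])
E
```

```text
time: 26.6
tcp_pos: [0.632, 0.017, 0.2407]
eef_rot: [[0.051, 0.999, 0.002], [0.999, -0.051, 0.001], [0.001, 0.002, -1.0]]
ft_force: [0.2, -0.1, 0.6]
width: -0.0
grip_force: 0.0
pose mm/deg [638.7 125. ] -3.1 n 60 med|e| per seg [0.1, -0.2, None]
[0.63200246 0.01697273 0.24073486]
```

```bash
python3 -m handwheel '[[0,0,0.0215,0,0,0,0],[0,0,0,0,0,0,0],[0.008,0,0,0,0,0,0],[0.008,0,0,0,0,0,0],[0.006,0,0,0,0,0,0],[0.004,0,0,0,0,0,0],[0,0,0,0,0,0,0],[0,0,0,0,0,0,0]]';python3 -m handwheel '[[0.002,0,0,0,0,0,0],[0.002,0,0,0,0,0,0],[0,0,0,0,0,0,0]]'
```

```text
time: 27.45
tcp_pos: [0.6329, 0.0421, 0.2182]
eef_rot: [[0.053, 0.999, 0.0], [0.999, -0.053, 0.0], [0.0, 0.0, -1.0]]
ft_force: [0.6, -0.0, 0.5]
width: -0.0
grip_force: 0.0
time: 27.75
tcp_pos: [0.6331, 0.0455, 0.2181]
eef_rot: [[0.053, 0.999, -0.0], [0.999, -0.053, -0.001], [-0.001, -0.0, -1.0]]
ft_force: [0.5, -1.7, 0.9]
width: 0.0003
grip_force: 0.6
```

```bash
python3 -m handwheel '[[0.002,0,0,0,0,0,0],[0.001,0,0,0,0,0,0],[0,0,0,0,0,0,0]]' && python3 -m handwheel '[[0.002,0,0,0,0,0,0],[0,0,0,0,0,0,0],[0,0,0,0,0,0,0]]'
```

```text
time: 28.05
tcp_pos: [0.633, 0.0462, 0.2181]
eef_rot: [[0.055, 0.998, -0.0], [0.998, -0.055, -0.004], [-0.004, -0.0, -1.0]]
ft_force: [-0.4, -6.6, 0.9]
width: -0.0001
grip_force: 3.1
time: 28.35
tcp_pos: [0.633, 0.0466, 0.2181]
eef_rot: [[0.056, 0.998, -0.001], [0.998, -0.056, -0.006], [-0.006, -0.0, -1.0]]
ft_force: [-2.0, -8.7, 0.9]
width: -0.0003
grip_force: 4.6
```

```bash
python3 -m handwheel '[[-0.015,0,0,0,0,0,0],[0,0,-0.03,0,0,0,0],[0,0,-0.02,0,0,0,0],[0,-0.03,0,0,0,0,0],[0.034,-0.01,0,0,0,0,0],[0.034,-0.01,0,0,0,0,0],[0.034,-0.01,0,0,0,0,0],[0,0,0.03,0,0,0,0],[0,0,0,0,0,0,0],[0,0,0,0,0,0,0],[0,0,0,0,0,0,0]]'
```

```text
time: 29.45
tcp_pos: [0.5788, 0.1397, 0.2391]
eef_rot: [[0.055, 0.998, 0.002], [0.998, -0.055, 0.0], [0.0, 0.002, -1.0]]
ft_force: [0.1, 0.0, 0.5]
width: 0.0
grip_force: 0.0
```

```bash
python3 -m handwheel '[[0,0,0.0205,0,0,0,0],[0,0,0,0,0,0,0],[0,0.008,0,0,0,0,0],[0,0.006,0,0,0,0,0],[0,0.003,0,0,0,0,0],[0,0,0,0,0,0,0],[0,0.002,0,0,0,0,0],[0,0,0,0,0,0,0]]';python3 -m handwheel '[[0,0.002,0,0,0,0,0],[0,0.001,0,0,0,0,0],[0,0,0,0,0,0,0]]'
```

```text
time: 30.25
tcp_pos: [0.5963, 0.1399, 0.2182]
eef_rot: [[0.053, 0.999, -0.004], [0.999, -0.053, 0.001], [0.0, -0.004, -1.0]]
ft_force: [-6.3, -0.0, 8.4]
width: -0.0001
grip_force: 4.5
time: 30.55
tcp_pos: [0.5976, 0.1398, 0.2182]
eef_rot: [[0.053, 0.999, -0.01], [0.999, -0.053, 0.001], [0.001, -0.01, -1.0]]
ft_force: [-13.1, -1.4, 14.2]
width: 0.0002
grip_force: 8.5
```

```bash
python3 -m handwheel '[[0,-0.015,0,0,0,0,0],[0,0,-0.045,0,0,0,0],[0,0,-0.045,0,0,0,0],[0,0,-0.045,0,0,0,0],[0,0,-0.045,0,0,0,0],[0,0,0,0,0,0,0],[0,0,0,0,0,0,0]]'; python3 - <<'E'
from h import *
c=cam("wrist");im=get_image("wrist")
cv2.imwrite("pics/w_done.png",cv2.resize(im[20:340,100:440],None,fx=1.7,fy=1.7,interpolation=2))
pb=fit(im,c,BED,(.562,.105,-.052),5);pk=fit(im,c,box(-.03,.03,-.08,.08,.054,"nr"),(.639,.136,-.052),6)
C,S=np.cos(pb[2]),np.sin(pb[2]);d=pk[:2]-pb[:2];print("blank in bed",C*d[0]+S*d[1],-S*d[0]+C*d[1],monitor.get_obs()["tcp_pos"])
E
```

```text
time: 31.25
tcp_pos: [0.5853, 0.1406, 0.3989]
eef_rot: [[0.053, 0.999, 0.003], [0.999, -0.053, 0.002], [0.002, 0.003, -1.0]]
ft_force: [0.4, 0.5, -0.7]
width: -0.0002
grip_force: 0.0
pose mm/deg [561.  105.2] -2.73 n 168 med|e| per seg [-1.2, None, 1.6, -0.2, 0.2, -0.3]
pose mm/deg [638.7 137.9] -3.14 n 80 med|e| per seg [0.0, -0.1]
blank in bed 0.07602245548199169 0.03642996652295908 [0.58480904 0.14074953 0.39723888]
```

View pics/w_done.png

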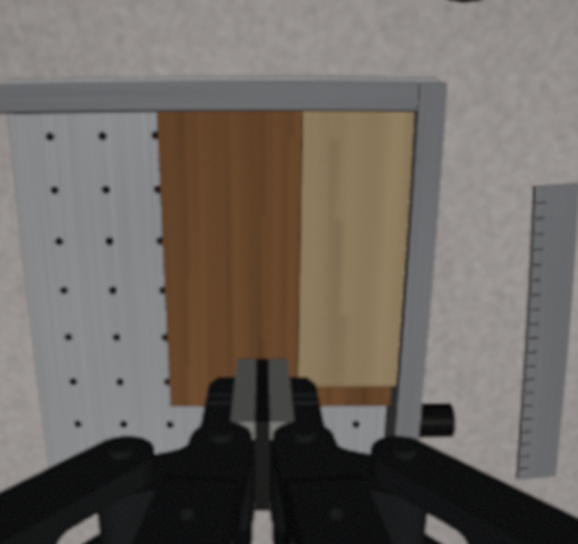

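The blank is tight in the corner (410,110), flush with both fences. Next, switch the vacuum back on.

```bash
python3 -m handwheel '[[-0.0394,-0.0014,0,0,0,0,0],[-0.0394,-0.0014,0,0,0,0,0],[-0.0394,-0.0014,0,0,0,0,0],[-0.0394,-0.0014,0,0,0,0,0],[-0.0394,-0.0014,0,0,0,0,0],[-0.0394,-0.0014,0,0,0,0,0],[-0.0394,-0.0014,0,0,0,0,0],[-0.0394,-0.0014,0,0,0,0,0],[0,0,0.045,0,0,0,0],[0,0,0,0,0,0,0],[0,0,0,0,0,0,0]]'
```

```text
time: 32.4
tcp_pos: [0.557, -0.1728, 0.3509]
eef_rot: [[0.052, 0.999, -0.004], [0.999, -0.052, 0.001], [0.0, -0.004, -1.0]]
ft_force: [0.7, -1.1, 0.4]
width: 0.0
grip_force: 0.0
```

```bash
python3 -m handwheel '[[0,0,0.045,0,0,0,0],[0,0,0.045,0,0,0,0],[0,0,0.003,0,0,0,0],[0,0,0,0,0,0,0],[0.001,0.012,0,0,0,0,0],[0.001,0.012,0,0,0,0,0],[0.001,0.012,0,0,0,0,0],[0,0.012,0,0,0,0,0],[0,0.01,0,0,0,0,0],[0,0.006,0,0,0,0,0],[0,0,0,0,0,0,0]]' && python3 -m handwheel '[[0,-0.01,0,0,0,0,0],[0,0,-0.045,0,0,0,0],[0,0,-0.045,0,0,0,0],[0.02,-0.03,-0.045,0,0,0,0],[0.03,-0.02,0,0,0,0,0],[0,0,0,0,0,0,0],[0,0,0,0,0,0,0]]'; python3 - <<'E'
from h import *
im=get_image("wrist");a=im[100:300,200:450]
cv2.imwrite("pics/w_on.png",np.hstack([cv2.resize(a,(500,400)),cv2.resize(get_image("top")[110:230,170:350],(300,200)).repeat(2,0)[:400]]))
E
```

```text
time: 33.5
tcp_pos: [0.6221, -0.1739, 0.2594]
eef_rot: [[0.053, 0.999, 0.0], [0.999, -0.053, -0.0], [-0.0, 0.0, -1.0]]
ft_force: [-0.4, 0.4, 0.3]
width: -0.0
grip_force: 0.0
time: 34.2
tcp_pos: [0.5666, -0.1231, 0.3885]
eef_rot: [[0.052, 0.999, -0.0], [0.999, -0.052, 0.001], [0.001, -0.001, -1.0]]
ft_force: [-1.3, 0.3, 0.5]
width: -0.0002
grip_force: 0.0
```

View pics/w_on.png

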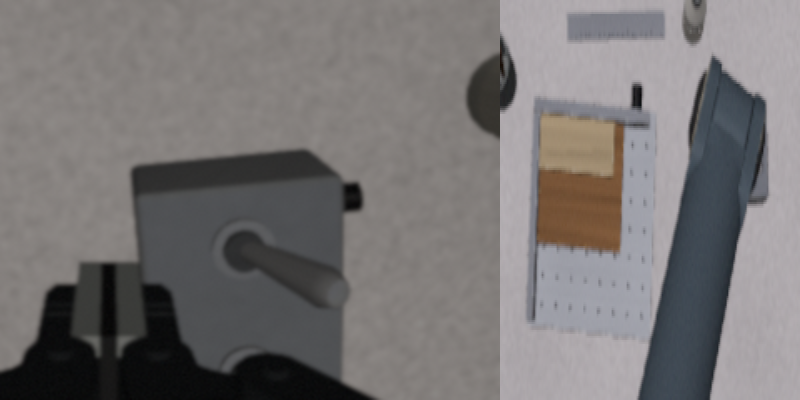

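The vacuum toggle leans away from the robot again (tip at 330,288 in the crop), so it is on. The board and blank are still home and the robot is clear of everything.

```bash
python3 -c "
from workcell import env
print(env.job_done())"
```

```text
the job is handed in; nothing more can be done
None
```

The job is done and handed in at about 34 s on the robot clock: vacuum switched off, spoilboard and blank pushed home square in the corner, vacuum back on with the same toggle, and the lamp toggle and everything else left alone.

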